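# Find the hidden crossbar and set the anvil on it

## Task

The plywood board floats on soft foam in its wooden frame and is firm only over a steel crossbar hidden underneath. With closed fingertips press gently along the board to feel where it goes stiff, then pick up the steel anvil and stand it upright on the board right over the crossbar, so that the board stays level under it. Never let the anvil's weight go where the board tips, do not press hard (stay below 30 N), and leave the other things alone.

Things in the scene. Friction and masses are not known exactly. Their poses are not given: they have to be found in the camera images.
- frame: setting board: a fixed wooden frame, 100 (x) x 270 (y) x 32 mm high, walls 10 mm, scale notches every 20 mm on its -x rail; in it floats a rigid plywood board, 74 x 244 x 8 mm, its top flush with the frame's rim. Origin: centre of the frame's underside, on the work surface; y runs along its length. A lever press 430 mm high stands close behind it (+x)
- board_mid (a point): middle of the resting board's top (fixed in the frame, 32 mm above its origin; does not sink with the board). The board can only sink or lift on its foam (about 0.25 N/mm bodily, at most 12 mm either way) and rock lengthwise about its middle (about 3 N m/rad, at most 0.14 rad)
- bar_first (a point): one end of the hidden crossbar's possible places: fixed point on the middle line of the resting board's top, 58 mm along +y from board_mid. The steel crossbar lies unseen across the frame, fixed, 10 mm wide along y, 74 mm along x, its top 1 mm under the resting board
- bar_last (a point): the other end, 58 mm along -y from board_mid. The bar's middle lies anywhere between the two. Bearing on the bar, the board rocks over it: pressed at a distance d on either side of it, it gives alike, with about 3 to 4 N m/rad over d squared (about 0.5 N/mm at 80 mm, 2 N/mm at 40 mm); right over the bar it is hard
- anvil: loose steel setting anvil, about 0.8 kg: a square foot 50 x 50 x 28 mm high, on it a round neck 38 mm across and 40 mm high with a small dished face on top (68 mm in all); take it by the neck. Origin: centre of the underside; z up. An open tool box 115 mm high stands 30 mm or more behind it (+x), its front along the direction (0.34, -0.94)
- wax_block: bystander: block of beeswax, 35 x 55 x 18 mm, origin under its centre
- snap_tray: bystander: little tin tray of snaps, 60 x 85 x 16 mm, origin under its centre
- sanding_block: bystander: cork sanding block, 41 x 76 x 25 mm, origin under its centre
- punch_3: bystander: steel hole punch lying down, 20 x 115 x 20 mm, origin under its centre
- tape_roll: bystander: roll of tape lying flat, 90 mm across, 18 mm high, origin under its centre

How it is judged:
By the outcome, as a careful person would: the job done as asked, in the order asked, and still so for the second after the job is handed in, with the robot touching nothing.
It also fails if it takes over 72 s, if anything falls off the work surface, if the arm or the gripper's body presses on something with over 40 N, if the wrist force passes 120 N, or if a joint passes its speed limit or range.

## Robot

A 6-joint arm with a two-finger parallel gripper is mounted at the origin on the work surface; the furniture and walls round the work are solid. World frame = base frame: x ahead of the robot, y to its left, z up, the work surface at z = 0. Lengths are in m, angles in degrees, forces in N, time in s.
With the tool pointing down it reaches from about 0.3 to 0.75 m from the base axis. Payload 8.5 kg.
Tool frame: the origin (TCP) lies on the centre line of the jaws, within the pads' length; the fingertips stand 14 mm ahead of it and the grasp point (between the pads) lies 5 mm behind it; z points along the fingers, y is the direction in which the jaws open and shut (so a half turn about z gives the same grasp; the last joint's range is limited). The gripper opens to 85 mm and grips with 20 to 120 N. Pads are 22 mm wide; open, the fingers measure 114 mm over their backs; the gripper's body (76 mm by 85 mm) begins 54 mm behind the grasp point. The pads swing forward as they close: fully open they stand 13 mm farther back than shut.
Start: joints at [-82.638, 21.807, 74.336, -0, 83.858, -12.336], TCP at [0.185, -0.518, 0.245] pointing down, gripper open.
Joint ranges: [-178.18, 178.18], [-50.72, 133.34], [12.68, 142.11], [-81.47, 261.47], [9.98, 163.14], [-165.26, 165.26]. Speed limits (degrees/s): [136.94, 136.94, 180, 180, 180, 180].

## Interface

Orientations are given as a 3x3 rotation matrix whose columns are the frame's x, y, z axes.
In Python, from rig import env, optics, order, finder gives the robot as it stands.
- The arm moves only by the tool play_rows, never from a script. Its argument "commands" is a list of rows, each an object of numbers: "grip": the closure, from -1 (fully open) to 1 (shut); "x", "y", "z": the shift along the tool's x, y, z in m; "rx", "ry", "rz": the turn, a rotation vector about the tool's x, y, z in rad. A call has 1 to 12 rows; each row shifts and turns the commanded pose from where the row before left it, along the tool's axes as they then stand; what a row does not reach is not made up. A row lasts 1/8 s, in which the tool goes at most 62.5 mm and 10.7 degrees, less where a joint would pass 70% of its speed; a pose out of reach is approached as far as the arm can. A call is refused whole if a number of a shift passes 0.0625 or a number of a turn 0.188, either way. A call with a gripper value outside its range is refused whole. The fingers move at their own pace and stop on an object; "squeeze" is the grip in N (left out, the last holds). Time passes only in rows, so rows that do not move let the fingers close. It gives the time, the measured TCP pose, the force and the opening at its end, in the units of the state.
- env.observe(): the state, without advancing time (a new reading comes with each control period).
- optics.get_image(name): name is "scene" or "top"; returns a dict with "color" (384x512x3 uint8, blue, green, red), "range_z" (384x512 float32, m along the optical axis (not along the pixel's ray), 0 where there is no reading), "fov_y" (degrees; the focal length in pixels is half the picture's height over the tangent of half this angle, whatever the lens; pixels are square), "cx", "cy" (the principal point, pixels), "cam_to_world" (4x4, takes a point from camera to world coordinates). Camera axes: x right, y down, z forward; pixel columns grow to the right and rows downward; lengths in m; the calibration is good to about 2 mm. A picture is of the moment at which its call begins.
- order.close_job(): hands the job in, once; it reports no verdict.
Trained networks look in the newest picture that a camera, given by its name, has taken for a name from the list of things; names that differ only in an ending like _2 or _b are one class to them, and where a whole thing is asked for, a point or a joint stands for the part that bears it (a point fixed in the world has none). Each returns a list of dicts, best first, with "conf" (0 to 1); they miss things now and then, are a little off and sometimes report something else, mostly with a low value. They report only what shows in the picture. A call takes as long as a camera call.
- finder.boxes_of(camera, thing): "point" ([x, y, z] in m, in world coordinates, good to about 4 mm: the middle of the surface that is visible of it).
The state is a dict: "time_s": time; "q": joint angles; "qvel": joint speeds; "joint_efforts": joint torques, N m; "position": TCP position; "tool_rot": TCP orientation; "ft_force": force on the tool from outside, world axes, zero at the start; "wrist_torque": the same for the moment, N m; "grip_width": finger opening in m.
Only numpy, scipy, OpenCV 4.12 (cv2) and the standard library are available. Lean on these libraries where they do the work, as an engineer would, in place of code of your own. Each camera call takes 0.05 s, during which the arm holds its last target.

## Working session

There is one attempt and no reset: what is moved stays moved. The work goes in short steps, Python scripts to look and compute and a tool call to move; the robot and the scene stay as the last step left them, time stands still between calls to the robot, and variables do not carry over. Pictures are saved under pics/ and viewed, and the job is handed in when it is done.

Besides the shell and the picture viewer there is one more tool, called after "Call:" in YAML: its name, and indented under it one key for each argument. play_rows: Moves the arm, as the interface text tells. Its arguments: {"type":"object","properties":{"commands":{"type":"array"},"squeeze":{"type":"number"}},"required":["commands"]}

```bash
ls; mkdir -p pics; cat > h.py <<'E'
import numpy as np, cv2
from rig import env, optics, order, finder
def K(im):
    H=im["color"].shape[0]; f=H/2/np.tan(np.radians(im["fov_y"])/2); return f,im["cx"],im["cy"]
def cloud(im):
    f,cx,cy=K(im); z=im["range_z"]; v,u=np.mgrid[:z.shape[0],:z.shape[1]]
    P=np.stack([(u-cx)*z/f,(v-cy)*z/f,z],-1); T=np.array(im["cam_to_world"]); return P@T[:3,:3].T+T[:3,3]
E
python3 - <<'E'
from h import *
s=env.observe(); print({k:np.round(v,3).tolist() for k,v in s.items()})
for c in ("scene","top"):
    im=optics.get_image(c); cv2.imwrite(f"pics/{c}0.png",im["color"]); print(c,np.round(im["cam_to_world"],3).tolist(),im["fov_y"])
    np.save(c+"0.npy",cloud(im))
    for t in ["frame","anvil","wax_block","snap_tray","sanding_block","punch_3","tape_roll"]:
        r=finder.boxes_of(c,t); print(t,[(np.round(a["point"],3).tolist(),round(a["conf"],2)) for a in r[:3]])
E
```

```text
pics
{'time_s': 0.0, 'q': [-82.638, 21.841, 74.385, -0.0, 83.86, -12.337], 'qvel': [0.047, -0.069, -0.019, -0.035, -0.018, -0.005], 'joint_efforts': [0.003, -44.845, -23.128, 0.0, 0.005, 0.0], 'position': [0.185, -0.518, 0.245], 'tool_rot': [[0.941, 0.337, -0.0], [0.337, -0.941, 0.001], [0.0, -0.001, -1.0]], 'ft_force': [0.301, 0.152, 0.084], 'wrist_torque': [-0.02, 0.003, -0.035], 'grip_width': 0.085}
scene [[-0.719, -0.543, 0.433, 0.047], [-0.695, 0.576, -0.43, 0.493], [-0.016, -0.61, -0.792, 0.869], [0.0, 0.0, 0.0, 1.0]] 48.84093159699079
frame []
anvil []
wax_block [([0.654, -0.14, 0.013], 0.62)]
snap_tray [([0.395, 0.005, 0.008], 0.63)]
sanding_block [([0.555, 0.34, 0.026], 0.7)]
punch_3 [([0.659, 0.287, 0.013], 0.5)]
tape_roll [([0.5, 0.062, 0.021], 0.58), ([0.36, 0.3, 0.032], 0.37), ([0.556, 0.343, 0.028], 0.34)]
top [[0.025, -0.997, 0.076, 0.403], [-1.0, -0.026, -0.014, 0.062], [0.016, -0.075, -0.997, 1.222], [0.0, 0.0, 0.0, 1.0]] 55.33355719831789
frame [([0.372, 0.292, 0.034], 0.63), ([0.354, -0.244, 0.047], 0.53)]
anvil [([0.359, -0.242, 0.044], 0.49)]
wax_block [([0.655, -0.146, 0.014], 0.76)]
snap_tray [([0.393, 0.007, 0.003], 0.65)]
sanding_block [([0.561, 0.336, 0.025], 0.63)]
punch_3 [([0.666, 0.284, 0.016], 0.45)]
tape_roll [([0.5, 0.061, 0.015], 0.68)]
```

View pics/scene0.png

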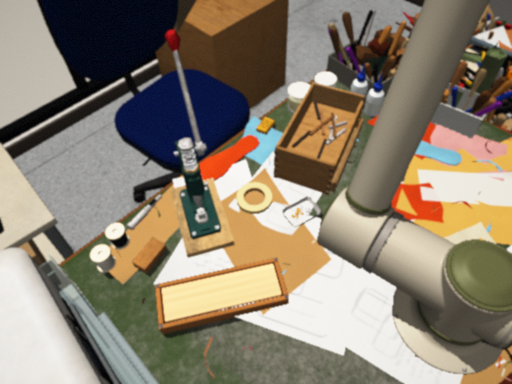

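View pics/top0.png

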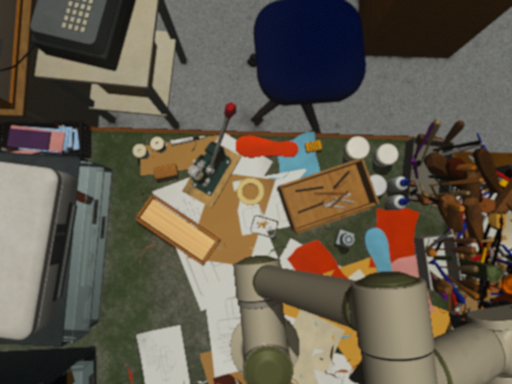

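The top view shows the frame at about (178,229), with the press behind it at (205,170). The anvil is at (345,239), in front of the tool box. Next I'll fit both from the depth data.

```bash
python3 - <<'E'
from h import *
for c in ("scene","top"):
    P=np.load(c+"0.npy"); img=cv2.imread(f"pics/{c}0.png")
    X,Y,Z=P[...,0],P[...,1],P[...,2]
    m=(Z>0.02)&(Z<0.045)&(X>0.2)&(X<0.52)&(Y>0.12)&(Y<0.46)
    n,l,st,ce=cv2.connectedComponentsWithStats(m.astype(np.uint8))
    k=1+np.argmax(st[1:,4]); q=P[l==k]
    r=cv2.minAreaRect(q[:,:2].astype(np.float32)*1000)
    print(c,st[k],"frame",r,np.median(q[:,2]),"corners",cv2.boxPoints(r).round(1).tolist())
    # board: bright pixels
    hsv=cv2.cvtColor(img,cv2.COLOR_BGR2HSV)
    b=(l==k); print(np.median(hsv[b],0)); 
    bm=b&(hsv[...,2]>np.percentile(hsv[b][:,2],35)); qq=P[bm]; rr=cv2.minAreaRect(qq[:,:2].astype(np.float32)*1000); print("board",rr)
    # anvil
    m=(Z>0.055)&(Z<0.085)&(X>0.28)&(X<0.43)&(Y>-0.3)&(Y<-0.17)
    print("anvil neck",m.sum(), P[m].mean(0) if m.sum() else 0, np.ptp(P[m],0) if m.sum() else 0)
    m2=(Z>0.012)&(Z<0.05)&(X>0.28)&(X<0.43)&(Y>-0.3)&(Y<-0.17)
    if m2.sum(): print("foot",m2.sum(),cv2.minAreaRect(P[m2][:,:2].astype(np.float32)*1000))
    m3=(Z>0.1)&(Z<0.5)&(X>0.3)&(X<0.6)&(Y>0.02)&(Y<0.45)
    if m3.sum(): print("press",P[m3].min(0),P[m3].max(0))
im=cv2.imread("pics/top0.png"); cv2.imwrite("pics/topc0.png",cv2.resize(im[150:280,110:400],None,fx=2.7,fy=2.7,interpolation=cv2.INTER_CUBIC))
E
```

```text
scene [ 154  257  135   74 5909] frame ((378.2710266113281, 287.89508056640625), (272.4176025390625, 121.38215637207031), 57.5664176940918) 0.032245244354758285 corners [[254.0, 205.5], [356.3999938964844, 140.39999389648438], [502.5, 370.29998779296875], [400.1000061035156, 435.3999938964844]]
[ 22.  86. 249.]
board ((387.1501159667969, 290.11297607421875), (258.753173828125, 106.47789001464844), 57.01942443847656)
anvil neck 31 [ 0.41801126 -0.20038721  0.06998091] [0.02281853 0.06122264 0.02891393]
foot 156 ((408.20477294921875, -221.09654235839844), (35.75770568847656, 101.87945556640625), 17.253143310546875)
press [0.50188086 0.13157207 0.10283157] [0.59972591 0.22519021 0.3592726 ]
top [ 135  188   86   78 2574] frame ((385.71185302734375, 285.1385803222656), (272.7525329589844, 129.48968505859375), 57.06965255737305) 0.03347922418780591 corners [[257.20001220703125, 205.89999389648438], [365.8999938964844, 135.5], [514.2000122070312, 364.3999938964844], [405.5, 434.79998779296875]]
[ 18. 123. 206.]
board ((393.7291259765625, 286.7416687011719), (254.7983856201172, 113.28651428222656), 57.348079681396484)
anvil neck 143 [ 0.365218   -0.24288816  0.06805414] [0.09025336 0.09950267 0.02690429]
foot 211 ((354.30487060546875, -227.6464385986328), (146.94700622558594, 110.10728454589844), 0.9417381286621094)
press [0.30001933 0.02086772 0.10347467] [0.59957552 0.222039   0.35199605]
```

View pics/topc0.png

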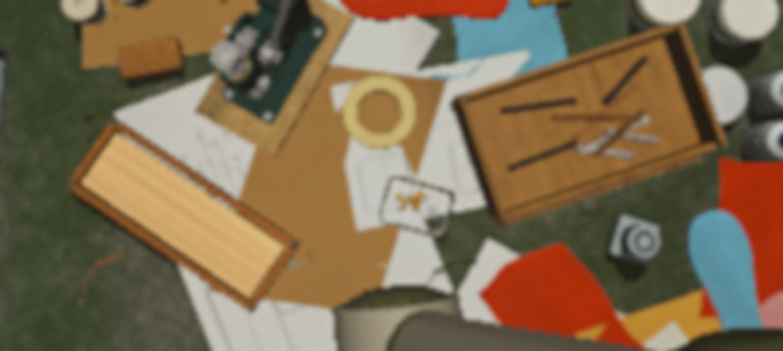

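```bash
cat >> h.py <<'E'
def proj(im,P):
    f,cx,cy=K(im); T=np.linalg.inv(np.array(im["cam_to_world"])); q=np.atleast_2d(P)@T[:3,:3].T+T[:3,3]
    return np.c_[q[:,0]/q[:,2]*f+cx,q[:,1]/q[:,2]*f+cy]
def unproj(im,uv,z):
    f,cx,cy=K(im); T=np.array(im["cam_to_world"]); d=np.c_[(uv[:,0]-cx)/f,(uv[:,1]-cy)/f,np.ones(len(uv))]@T[:3,:3].T
    return T[:3,3]+d*((z-T[2,3])/d[:,2])[:,None]
def rect(c,th,L,W,z):
    e=np.array([np.cos(th),np.sin(th)]);n=np.array([e[1],-e[0]])
    return np.array([[*(np.array(c)+a*L/2*e+b*W/2*n),z] for a,b in((1,1),(1,-1),(-1,-1),(-1,1))])
E
python3 - <<'E'
from h import *
from scipy.optimize import minimize
ims={}
for c in ("scene","top"):
    im=optics.get_image(c); ims[c]=im; hsv=cv2.cvtColor(im["color"],cv2.COLOR_BGR2HSV).astype(float)
    lab=cv2.cvtColor(im["color"],cv2.COLOR_BGR2LAB).astype(float); g=cv2.GaussianBlur(lab,(0,0),0.7)
    def cost(p):
        s=0
        for L,W,wt in((.244,.074,1),(.27,.1,1)):
            def samp(dd):
                C=rect(p[:2],p[2],L+dd,W+dd,.032); pts=[]
                for i in range(4):
                    t=np.linspace(.08,.92,40)[:,None]; pts.append(C[i]*(1-t)+C[(i+1)%4]*t)
                uv=proj(im,np.concatenate(pts)).astype(np.float32)
                return cv2.remap(g.astype(np.float32),uv[:,0].reshape(1,-1),uv[:,1].reshape(1,-1),cv2.INTER_LINEAR)[0]
            s-=np.minimum(np.linalg.norm(samp(.006)-samp(-.006),axis=1),40).mean()
        return s
    best=None
    for x0 in (.368,.376,.384):
      for y0 in(.282,.29):
        r=minimize(cost,[x0,y0,np.radians(57)],method="Nelder-Mead",options=dict(initial_simplex=[[x0,y0,.995],[x0+.006,y0,.995],[x0,y0+.006,.995],[x0,y0,1.02]]))
        if best is None or r.fun<best.fun: best=r
    p=best.x; print(c,p[:2],np.degrees(p[2]),best.fun)
    o=cv2.resize(im["color"],None,fx=1.5,fy=1.5)
    for L,W in((.244,.074),(.27,.1)):
        cv2.polylines(o,[np.round(proj(im,rect(p[:2],p[2],L,W,.032))*1.5).astype(int)],True,(255,0,255),1)
    cv2.imwrite(f"pics/fit_{c}.png",o[100:520,150:560] if c=="top" else o[300:560,150:560])
    P=cloud(im); e=np.array([np.cos(p[2]),np.sin(p[2])]); n=np.array([e[1],-e[0]])
    d=P[...,:2]-p[:2]; fy=d@e; fx=d@n
    m=(fx>.0)&(fx<.35)&(abs(fy)<.25)&(P[...,2]>.06)
    for lo,hi in((.06,.1),(.1,.2),(.2,.3),(.3,.45)):
        k=m&(P[...,2]>lo)&(P[...,2]<hi)
        if k.sum(): print(lo,k.sum(),"fx",np.percentile(fx[k],[2,50,98]).round(3),"fy",np.percentile(fy[k],[2,50,98]).round(3))
im=ims["top"]; P=cloud(im)
sub=im["color"][222:258,328:364]; cv2.imwrite("pics/anv.png",cv2.resize(sub,None,fx=14,fy=14,interpolation=cv2.INTER_NEAREST))
print((P[228:252:2,334:358:2,2]*1000).round())
print("px->", unproj(im,np.array([[345,239.]]),.068))
# toolbox points near
k=(P[...,2]>.09)&(P[...,2]<.13)&(P[...,1]<-.0)&(P[...,0]>.36); print("box low x", [(np.round(P[k&(abs(P[...,1]-y)<.006)][:,0].min(),3),y) for y in (-.1,-.15,-.2,-.25) if (k&(abs(P[...,1]-y)<.006)).any()])
E
```

```text
scene [0.36863886 0.29223511] 56.96107278385177 -74.85482788085938
0.06 610 fx [0.169 0.262 0.343] fy [-0.248 -0.204  0.032]
0.1 1409 fx [0.001 0.044 0.334] fy [-0.249 -0.223  0.03 ]
0.2 939 fx [0.158 0.172 0.242] fy [-0.019  0.008  0.035]
0.3 793 fx [0.169 0.289 0.336] fy [-0.012 -0.002  0.022]
top [0.37321545 0.29220672] 57.86791187603501 -67.71680450439453
0.06 128 fx [0.166 0.255 0.336] fy [-0.248 -0.003  0.008]
0.1 599 fx [0.002 0.062 0.339] fy [-0.249 -0.223  0.248]
0.2 560 fx [0.005 0.209 0.274] fy [-0.025  0.007  0.247]
0.3 428 fx [0.168 0.293 0.343] fy [-0.018 -0.009  0.019]
[[ 3.  1. -1.  8.  1.  3.  5.  2. -2.  4.  5.  4.]
 [ 1.  1.  6. 28. 29. 32. -2.  2.  2. -1.  7.  2.]
 [ 3.  2. 19. 31. 27. 32. 29. 27. 27.  3.  3.  6.]
 [ 1. -2. 26. 27. 35. 58. 73. 67. 70. 68. 33.  4.]
 [ 3.  2. 28. 30. 55. 71. 71. 71. 65. 69.  3.  5.]
 [ 3. 13. 32. 35. 57. 69. 68. 72. 66. 68. 65.  1.]
 [ 1. 20. 27. 27. 58. 65. 74. 66. 68. 70. 72.  2.]
 [ 4. 25. 30. 29. 45. 76. 71. 69. 69. 70.  5.  0.]
 [ 5.  2.  4. 31. 30. 29. 67. 67. 72.  0.  7.  5.]
 [ 3.  3.  5.  3.  4.  5. 27. 27. 26. -2.  4.  1.]
 [-1. -3.  3. -0.  7.  2.  4. -0.  5.  2.  0.  1.]
 [ 2.  3.  6.  1.  2.  2.  1.  2. -1.  2.  1.  6.]]
px-> [[ 0.35533541 -0.24111512  0.068     ]]
box low x [(np.float64(0.384), -0.1), (np.float64(0.403), -0.15), (np.float64(0.42), -0.2), (np.float64(0.439), -0.25)]
```

```bash
python3 - <<'E'
import cv2,numpy as np
a=cv2.imread("pics/fit_scene.png");b=cv2.imread("pics/fit_top.png");c=cv2.imread("pics/anv.png")[:420,:500]
b=cv2.resize(b[100:320],None,fx=1.,fy=1.)
o=np.zeros((600,800,3),np.uint8)
b=b[:220,:380]; o[:260,:400]=a[:260,:400]; o[270:270+b.shape[0],:b.shape[1]]=b; c=cv2.resize(c,(390,328)); o[:328,405:795]=c
cv2.imwrite("pics/comb.png",o)
E
```

```text
(no output)
```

View pics/comb.png

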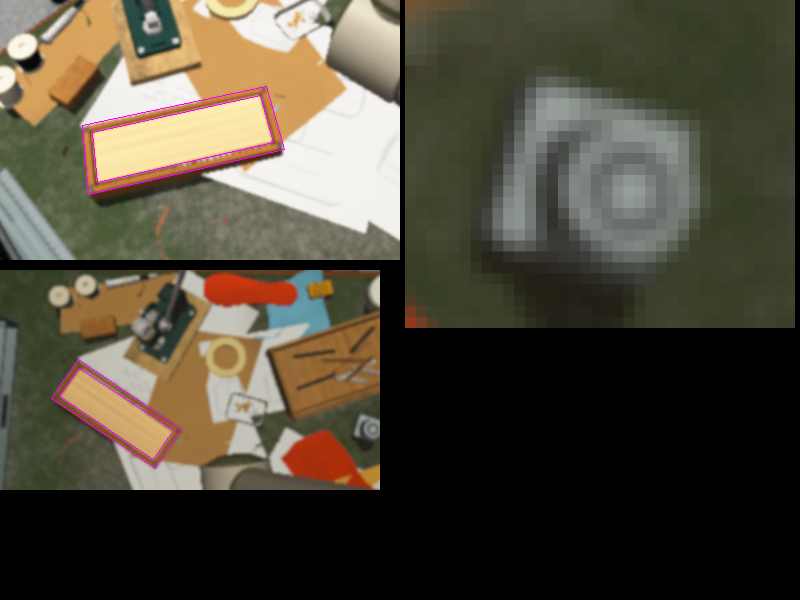

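```bash
python3 - <<'E'
from h import *
im=optics.get_image("top")
cv=lambda a:np.array([[328+(x-405)/10.93-.5,222+y/10.93-.5] for x,y in a])
print(unproj(im,cv([[630,190]]),.068))
c=unproj(im,cv([[540,78],[698,122],[487,247]]),.028);print(c,(c[1]+c[2])/2,np.linalg.norm(c[1]-c[0]),np.linalg.norm(c[2]-c[0]))
for i in(1,2): d=c[i]-c[0];print(np.degrees(np.arctan2(d[1],d[0])))
s=env.observe();print(s["time_s"],s["ft_force"])
E
```

```text
[[ 0.35593893 -0.25084931  0.068     ]]
[[ 0.38683952 -0.23454939  0.028     ]
 [ 0.37496279 -0.28191136  0.028     ]
 [ 0.33644631 -0.21913876  0.028     ]] [ 0.35570455 -0.25052506  0.028     ] 0.04882840176270619 0.05269690677905345
-104.07749807330315
162.9959647330109
0.95 [-0.0113473   0.32920934  0.93295022]
```

Call:
play_rows:
  commands:
    - {"x": 0.036,"y": -0.036,"grip": 1}
    - {"x": 0.036,"y": -0.036,"grip": 1}
    - {"x": 0.036,"y": -0.036,"grip": 1}
    - {"x": 0.036,"y": -0.036,"grip": 1}
    - {"x": 0.036,"y": -0.036,"grip": 1}
    - {"x": 0.036,"y": -0.036,"grip": 1}
    - {"x": 0.036,"y": -0.036,"grip": 1}
    - {"x": 0.036,"y": -0.036,"grip": 1}
    - {"x": 0.014,"y": -0.059,"grip": 1}
    - {"x": 0.014,"y": -0.059,"grip": 1}
    - {"x": 0.014,"y": -0.059,"grip": 1}
    - {"x": 0.014,"y": -0.059,"grip": 1}

```text
invalid input at $.commands[0]: expected keys grip, x, y, z, rx, ry, rz
```

Call:
play_rows:
  commands:
    - {"x": 0.014,"y": -0.059,"grip": 1}
    - {"x": 0.014,"y": -0.059,"grip": 1}
    - {"rz": 0.152,"grip": 1}
    - {"rz": 0.152,"grip": 1}
    - {"rz": 0.152,"grip": 1}
    - {"rz": 0.152,"grip": 1}
    - {"rz": 0.152,"grip": 1}
    - {"rz": 0.152,"grip": 1}
    - {"z": 0.05,"grip": 1}
    - {"z": 0.05,"grip": 1}
    - {"grip": 1}

```text
invalid input at $.commands[0]: expected keys grip, x, y, z, rx, ry, rz
```

Call:
play_rows:
  commands:
    - {"grip": 1,"x": 0.036,"y": -0.036,"z": 0,"rx": 0,"ry": 0,"rz": 0}
    - {"grip": 1,"x": 0.036,"y": -0.036,"z": 0,"rx": 0,"ry": 0,"rz": 0}
    - {"grip": 1,"x": 0.036,"y": -0.036,"z": 0,"rx": 0,"ry": 0,"rz": 0}
    - {"grip": 1,"x": 0.036,"y": -0.036,"z": 0,"rx": 0,"ry": 0,"rz": 0}
    - {"grip": 1,"x": 0.036,"y": -0.036,"z": 0,"rx": 0,"ry": 0,"rz": 0}
    - {"grip": 1,"x": 0.036,"y": -0.036,"z": 0,"rx": 0,"ry": 0,"rz": 0}
    - {"grip": 1,"x": 0.036,"y": -0.036,"z": 0,"rx": 0,"ry": 0,"rz": 0}
    - {"grip": 1,"x": 0.036,"y": -0.036,"z": 0,"rx": 0,"ry": 0,"rz": 0}
    - {"grip": 1,"x": 0.014,"y": -0.059,"z": 0,"rx": 0,"ry": 0,"rz": 0}
    - {"grip": 1,"x": 0.014,"y": -0.059,"z": 0,"rx": 0,"ry": 0,"rz": 0}
    - {"grip": 1,"x": 0.014,"y": -0.059,"z": 0,"rx": 0,"ry": 0,"rz": 0}
    - {"grip": 1,"x": 0.014,"y": -0.059,"z": 0,"rx": 0,"ry": 0,"rz": 0}

```text
time_s: 2.45
position: [0.3321, 0.0932, 0.2457]
tool_rot: [[0.942, 0.336, 0.001], [0.336, -0.942, -0.0], [0.001, 0.001, -1.0]]
ft_force: [1.1, 0.4, 0.4]
grip_width: -0.0002
```

Call:
play_rows:
  commands:
    - {"grip": 1,"x": 0.014,"y": -0.059,"z": 0,"rx": 0,"ry": 0,"rz": 0}
    - {"grip": 1,"x": 0.014,"y": -0.059,"z": 0,"rx": 0,"ry": 0,"rz": 0}
    - {"grip": 1,"x": 0,"y": 0,"z": 0,"rx": 0,"ry": 0,"rz": 0.152}
    - {"grip": 1,"x": 0,"y": 0,"z": 0,"rx": 0,"ry": 0,"rz": 0.152}
    - {"grip": 1,"x": 0,"y": 0,"z": 0,"rx": 0,"ry": 0,"rz": 0.152}
    - {"grip": 1,"x": 0,"y": 0,"z": 0,"rx": 0,"ry": 0,"rz": 0.152}
    - {"grip": 1,"x": 0,"y": 0,"z": 0,"rx": 0,"ry": 0,"rz": 0.152}
    - {"grip": 1,"x": 0,"y": 0,"z": 0,"rx": 0,"ry": 0,"rz": 0.152}
    - {"grip": 1,"x": 0,"y": 0,"z": 0.05,"rx": 0,"ry": 0,"rz": 0}
    - {"grip": 1,"x": 0,"y": 0,"z": 0.05,"rx": 0,"ry": 0,"rz": 0}
    - {"grip": 1,"x": 0,"y": 0,"z": 0,"rx": 0,"ry": 0,"rz": 0}

```text
time_s: 3.82
position: [0.3178, 0.2116, 0.1438]
tool_rot: [[0.843, -0.538, -0.006], [-0.538, -0.843, -0.002], [-0.004, 0.005, -1.0]]
ft_force: [0.2, 0.7, 0.6]
grip_width: 0.0003
```

```bash
cat > st.py <<'E'
from h import *
C=np.array([.371,.292]); th=np.radians(57.4); e=np.array([np.cos(th),np.sin(th)]); n=np.array([e[1],-e[0]])
s=env.observe(); p=np.array(s["position"]); R=np.array(s["tool_rot"]); d=p[:2]-C
print("t",round(s["time_s"],2),"p",p.round(4),"frame x,y mm",(d@n*1000).round(1),(d@e*1000).round(1),"F",np.round(s["ft_force"],2),"w",round(s["grip_width"],4),"jaw",np.degrees(np.arctan2(R[1,1],R[0,1])).round(1),"down",R[:,2].round(3))
print("tool xy for frame x:",(R[:2,:2].T@n).round(3)," frame y:",(R[:2,:2].T@e).round(3), "q",np.round(s["q"],1))
E
python3 st.py
```

```text
t 3.83 p [0.3178 0.2116 0.1438] frame x,y mm -1.5 -96.4 F [0.19 0.75 0.58] w 0.0003 jaw -122.6 down [-0.006 -0.002 -1.   ]
tool xy for frame x: [1.    0.001]  frame y: [ 0.001 -1.   ] q [ 15.7  12.4 108.2  -0.   59.7 138.3]
```

Call:
play_rows:
  commands:
    - {"grip": 1,"x": 0,"y": 0,"z": 0.045,"rx": 0,"ry": 0,"rz": 0}
    - {"grip": 1,"x": 0,"y": 0,"z": 0.045,"rx": 0,"ry": 0,"rz": 0}
    - {"grip": 1,"x": 0,"y": 0,"z": 0,"rx": 0,"ry": 0,"rz": 0}
    - {"grip": 1,"x": 0,"y": 0,"z": 0,"rx": 0,"ry": 0,"rz": 0}

```text
time_s: 4.32
position: [0.3206, 0.2125, 0.0573]
tool_rot: [[0.843, -0.538, 0.003], [-0.538, -0.843, 0.001], [0.002, -0.002, -1.0]]
ft_force: [-0.2, 0.6, 0.7]
grip_width: 0.0
```

Call:
play_rows:
  commands:
    - {"grip": 1,"x": 0,"y": 0,"z": 0.003,"rx": 0,"ry": 0,"rz": 0}
    - {"grip": 1,"x": 0,"y": 0,"z": 0,"rx": 0,"ry": 0,"rz": 0}
    - {"grip": 1,"x": 0,"y": 0,"z": 0,"rx": 0,"ry": 0,"rz": 0}

```text
time_s: 4.7
position: [0.3194, 0.2121, 0.0528]
tool_rot: [[0.843, -0.538, 0.001], [-0.538, -0.843, 0.0], [0.001, -0.001, -1.0]]
ft_force: [0.1, 0.0, 0.0]
grip_width: 0.0003
```

```bash
python3 st.py; python3 - <<'E'
from h import *
for i in range(4): print(np.round(env.observe()["ft_force"],2))
E
```

```text
t 4.7 p [0.3194 0.2121 0.0528] frame x,y mm -0.4 -95.1 F [0.11 0.   0.04] w 0.0003 jaw -122.6 down [ 0.001  0.    -1.   ]
tool xy for frame x: [1.    0.001]  frame y: [ 0.001 -1.   ] q [ 15.7  22.6 115.4  -0.   41.9 138.3]
[0.11 0.   0.04]
[0.11 0.   0.04]
[0.11 0.   0.04]
[0.11 0.   0.04]
```

Call:
play_rows:
  commands:
    - {"grip": 1,"x": 0,"y": 0,"z": 0.0045,"rx": 0,"ry": 0,"rz": 0}
    - {"grip": 1,"x": 0,"y": 0,"z": 0.0045,"rx": 0,"ry": 0,"rz": 0}
    - {"grip": 1,"x": 0,"y": 0,"z": 0,"rx": 0,"ry": 0,"rz": 0}
    - {"grip": 1,"x": 0,"y": 0,"z": 0,"rx": 0,"ry": 0,"rz": 0}

```text
time_s: 5.2
position: [0.3192, 0.212, 0.0433]
tool_rot: [[0.843, -0.538, -0.0], [-0.538, -0.843, -0.0], [-0.0, 0.0, -1.0]]
ft_force: [0.3, -0.1, 1.1]
grip_width: 0.0001
```

Call:
play_rows:
  commands:
    - {"grip": 1,"x": 0,"y": 0,"z": 0.0015,"rx": 0,"ry": 0,"rz": 0}
    - {"grip": 1,"x": 0,"y": 0,"z": 0,"rx": 0,"ry": 0,"rz": 0}
    - {"grip": 1,"x": 0,"y": 0,"z": 0,"rx": 0,"ry": 0,"rz": 0}

```text
time_s: 5.58
position: [0.3192, 0.212, 0.0419]
tool_rot: [[0.843, -0.538, 0.0], [-0.538, -0.843, 0.0], [0.0, -0.0, -1.0]]
ft_force: [-0.3, -1.0, 1.1]
grip_width: -0.0003
```

Call:
play_rows:
  commands:
    - {"grip": 1,"x": 0,"y": 0,"z": 0.0015,"rx": 0,"ry": 0,"rz": 0}
    - {"grip": 1,"x": 0,"y": 0,"z": 0,"rx": 0,"ry": 0,"rz": 0}
    - {"grip": 1,"x": 0,"y": 0,"z": 0,"rx": 0,"ry": 0,"rz": 0}

```text
time_s: 5.95
position: [0.3192, 0.212, 0.0403]
tool_rot: [[0.843, -0.538, -0.0], [-0.538, -0.843, 0.0], [-0.0, -0.0, -1.0]]
ft_force: [-1.2, -1.2, 3.2]
grip_width: 0.0
```

Call:
play_rows:
  commands:
    - {"grip": 1,"x": 0,"y": 0,"z": 0.0015,"rx": 0,"ry": 0,"rz": 0}
    - {"grip": 1,"x": 0,"y": 0,"z": 0.0015,"rx": 0,"ry": 0,"rz": 0}
    - {"grip": 1,"x": 0,"y": 0,"z": 0,"rx": 0,"ry": 0,"rz": 0}

```text
time_s: 6.32
position: [0.3193, 0.2121, 0.0373]
tool_rot: [[0.843, -0.538, 0.0], [-0.538, -0.843, 0.0], [0.0, -0.0, -1.0]]
ft_force: [0.3, 0.2, 4.5]
grip_width: 0.0003
```

Call:
play_rows:
  commands:
    - {"grip": 1,"x": 0,"y": 0,"z": 0,"rx": 0,"ry": 0,"rz": 0}
    - {"grip": 1,"x": 0,"y": 0,"z": 0,"rx": 0,"ry": 0,"rz": 0}

```text
time_s: 6.58
position: [0.3193, 0.2121, 0.0374]
tool_rot: [[0.843, -0.538, 0.0], [-0.538, -0.843, 0.0], [0.0, -0.0, -1.0]]
ft_force: [-0.2, 0.2, 4.0]
grip_width: -0.0004
```

Call:
play_rows:
  commands:
    - {"grip": 1,"x": 0,"y": 0,"z": -0.01,"rx": 0,"ry": 0,"rz": 0}
    - {"grip": 1,"x": 0,"y": 0,"z": -0.01,"rx": 0,"ry": 0,"rz": 0}
    - {"grip": 1,"x": 0,"y": -0.06,"z": 0,"rx": 0,"ry": 0,"rz": 0}
    - {"grip": 1,"x": 0,"y": -0.06,"z": 0,"rx": 0,"ry": 0,"rz": 0}
    - {"grip": 1,"x": 0,"y": -0.06,"z": 0,"rx": 0,"ry": 0,"rz": 0}
    - {"grip": 1,"x": 0,"y": -0.01,"z": 0,"rx": 0,"ry": 0,"rz": 0}
    - {"grip": 1,"x": 0,"y": 0,"z": 0.007,"rx": 0,"ry": 0,"rz": 0}
    - {"grip": 1,"x": 0,"y": 0,"z": 0,"rx": 0,"ry": 0,"rz": 0}
    - {"grip": 1,"x": 0,"y": 0,"z": 0,"rx": 0,"ry": 0,"rz": 0}

```text
time_s: 7.7
position: [0.4211, 0.3713, 0.0505]
tool_rot: [[0.842, -0.539, -0.001], [-0.539, -0.842, -0.0], [-0.0, 0.001, -1.0]]
ft_force: [0.6, -0.5, 0.6]
grip_width: -0.0002
```

```bash
python3 st.py
```

```text
t 7.7 p [0.4211 0.3713 0.0505] frame x,y mm -0.5 93.8 F [ 0.62 -0.47  0.55] w -0.0002 jaw -122.6 down [-0.001 -0.    -1.   ]
tool xy for frame x: [ 1. -0.]  frame y: [-0. -1.] q [ 29.3  35.1  87.4  -0.   57.5 151.9]
```

Call:
play_rows:
  commands:
    - {"grip": 1,"x": 0,"y": 0,"z": 0.004,"rx": 0,"ry": 0,"rz": 0}
    - {"grip": 1,"x": 0,"y": 0,"z": 0.003,"rx": 0,"ry": 0,"rz": 0}
    - {"grip": 1,"x": 0,"y": 0,"z": 0,"rx": 0,"ry": 0,"rz": 0}
    - {"grip": 1,"x": 0,"y": 0,"z": 0,"rx": 0,"ry": 0,"rz": 0}

```text
time_s: 8.2
position: [0.4214, 0.3721, 0.0433]
tool_rot: [[0.843, -0.538, -0.0], [-0.538, -0.843, -0.0], [-0.0, 0.0, -1.0]]
ft_force: [0.3, -0.2, 0.1]
grip_width: 0.0001
```

Call:
play_rows:
  commands:
    - {"grip": 1,"x": 0,"y": 0,"z": 0.0015,"rx": 0,"ry": 0,"rz": 0}
    - {"grip": 1,"x": 0,"y": 0,"z": 0.0015,"rx": 0,"ry": 0,"rz": 0}
    - {"grip": 1,"x": 0,"y": 0,"z": 0,"rx": 0,"ry": 0,"rz": 0}

```text
time_s: 8.57
position: [0.4215, 0.3722, 0.0403]
tool_rot: [[0.843, -0.538, 0.0], [-0.538, -0.843, 0.0], [0.0, -0.0, -1.0]]
ft_force: [-0.7, -0.2, 1.3]
grip_width: -0.0
```

Call:
play_rows:
  commands:
    - {"grip": 1,"x": 0,"y": 0,"z": 0.0015,"rx": 0,"ry": 0,"rz": 0}
    - {"grip": 1,"x": 0,"y": 0,"z": 0.0015,"rx": 0,"ry": 0,"rz": 0}
    - {"grip": 1,"x": 0,"y": 0,"z": 0,"rx": 0,"ry": 0,"rz": 0}

```text
time_s: 8.95
position: [0.4215, 0.3722, 0.0373]
tool_rot: [[0.843, -0.538, -0.0], [-0.538, -0.843, 0.0], [-0.0, 0.0, -1.0]]
ft_force: [-0.8, -0.0, 2.6]
grip_width: 0.0
```

Call:
play_rows:
  commands:
    - {"grip": 1,"x": 0,"y": 0,"z": 0,"rx": 0,"ry": 0,"rz": 0}
    - {"grip": 1,"x": 0,"y": 0,"z": 0,"rx": 0,"ry": 0,"rz": 0}

```text
time_s: 9.2
position: [0.4215, 0.3722, 0.0374]
tool_rot: [[0.843, -0.538, 0.0], [-0.538, -0.843, 0.0], [0.0, -0.0, -1.0]]
ft_force: [-0.3, 0.2, 1.6]
grip_width: 0.0002
```

Call:
play_rows:
  commands:
    - {"grip": 1,"x": 0,"y": 0,"z": -0.01,"rx": 0,"ry": 0,"rz": 0}
    - {"grip": 1,"x": 0,"y": 0,"z": -0.005,"rx": 0,"ry": 0,"rz": 0}
    - {"grip": 1,"x": 0,"y": 0.036,"z": 0,"rx": 0,"ry": 0,"rz": 0}
    - {"grip": 1,"x": 0,"y": 0.036,"z": 0,"rx": 0,"ry": 0,"rz": 0}
    - {"grip": 1,"x": 0,"y": 0,"z": 0.005,"rx": 0,"ry": 0,"rz": 0}
    - {"grip": 1,"x": 0,"y": 0,"z": 0.002,"rx": 0,"ry": 0,"rz": 0}
    - {"grip": 1,"x": 0,"y": 0,"z": 0.001,"rx": 0,"ry": 0,"rz": 0}
    - {"grip": 1,"x": 0,"y": 0,"z": 0,"rx": 0,"ry": 0,"rz": 0}
    - {"grip": 1,"x": 0,"y": 0,"z": 0,"rx": 0,"ry": 0,"rz": 0}

```text
time_s: 10.32
position: [0.3833, 0.312, 0.0446]
tool_rot: [[0.843, -0.538, 0.001], [-0.538, -0.843, 0.001], [0.001, -0.001, -1.0]]
ft_force: [2.0, 2.1, 2.5]
grip_width: -0.0
```

```bash
python3 st.py
```

```text
t 10.32 p [0.3833 0.312  0.0446] frame x,y mm -0.4 23.5 F [1.99 2.09 2.53] w -0.0 jaw -122.5 down [ 0.001  0.001 -1.   ]
tool xy for frame x: [1.    0.001]  frame y: [ 0.001 -1.   ] q [ 25.4  30.8  98.8   0.   50.2 147.9]
```

Call:
play_rows:
  commands:
    - {"grip": 1,"x": 0,"y": 0,"z": 0.001,"rx": 0,"ry": 0,"rz": 0}
    - {"grip": 1,"x": 0,"y": 0,"z": 0.001,"rx": 0,"ry": 0,"rz": 0}
    - {"grip": 1,"x": 0,"y": 0,"z": 0,"rx": 0,"ry": 0,"rz": 0}
    - {"grip": 1,"x": 0,"y": 0,"z": 0,"rx": 0,"ry": 0,"rz": 0}

```text
time_s: 10.82
position: [0.3834, 0.3121, 0.0431]
tool_rot: [[0.843, -0.538, 0.002], [-0.538, -0.843, 0.002], [0.001, -0.002, -1.0]]
ft_force: [1.1, 2.1, 9.3]
grip_width: -0.0002
```

Call:
play_rows:
  commands:
    - {"grip": 1,"x": 0,"y": 0,"z": -0.008,"rx": 0,"ry": 0,"rz": 0}
    - {"grip": 1,"x": 0,"y": 0,"z": -0.004,"rx": 0,"ry": 0,"rz": 0}
    - {"grip": 1,"x": 0,"y": 0.042,"z": 0,"rx": 0,"ry": 0,"rz": 0}
    - {"grip": 1,"x": 0,"y": 0.042,"z": 0,"rx": 0,"ry": 0,"rz": 0}
    - {"grip": 1,"x": 0,"y": 0,"z": 0.005,"rx": 0,"ry": 0,"rz": 0}
    - {"grip": 1,"x": 0,"y": 0,"z": 0,"rx": 0,"ry": 0,"rz": 0}
    - {"grip": 1,"x": 0,"y": 0,"z": 0.004,"rx": 0,"ry": 0,"rz": 0}
    - {"grip": 1,"x": 0,"y": 0,"z": 0.001,"rx": 0,"ry": 0,"rz": 0}
    - {"grip": 1,"x": 0,"y": 0,"z": 0,"rx": 0,"ry": 0,"rz": 0}
    - {"grip": 1,"x": 0,"y": 0,"z": 0,"rx": 0,"ry": 0,"rz": 0}

```text
time_s: 12.08
position: [0.3377, 0.2408, 0.0444]
tool_rot: [[0.843, -0.538, 0.0], [-0.538, -0.843, 0.0], [0.0, -0.0, -1.0]]
ft_force: [0.0, 0.7, 0.4]
grip_width: 0.0001
```

```bash
python3 st.py
```

```text
t 12.07 p [0.3377 0.2408 0.0444] frame x,y mm -0.5 -61.1 F [0.02 0.72 0.43] w 0.0001 jaw -122.5 down [ 0.  0. -1.]
tool xy for frame x: [1.    0.001]  frame y: [ 0.001 -1.   ] q [ 19.   25.7 111.1   0.   43.2 141.6]
```

Call:
play_rows:
  commands:
    - {"grip": 1,"x": 0,"y": 0,"z": 0.001,"rx": 0,"ry": 0,"rz": 0}
    - {"grip": 1,"x": 0,"y": 0,"z": 0.0005,"rx": 0,"ry": 0,"rz": 0}
    - {"grip": 1,"x": 0,"y": 0,"z": 0,"rx": 0,"ry": 0,"rz": 0}
    - {"grip": 1,"x": 0,"y": 0,"z": 0,"rx": 0,"ry": 0,"rz": 0}

```text
time_s: 12.58
position: [0.3376, 0.2407, 0.0429]
tool_rot: [[0.843, -0.538, 0.0], [-0.538, -0.843, 0.0], [0.0, -0.0, -1.0]]
ft_force: [0.0, 1.7, 5.0]
grip_width: 0.0002
```

Call:
play_rows:
  commands:
    - {"grip": 1,"x": 0,"y": 0,"z": -0.006,"rx": 0,"ry": 0,"rz": 0}
    - {"grip": 1,"x": 0,"y": -0.0075,"z": 0,"rx": 0,"ry": 0,"rz": 0}
    - {"grip": 1,"x": 0,"y": 0,"z": 0,"rx": 0,"ry": 0,"rz": 0}
    - {"grip": 1,"x": 0,"y": 0,"z": 0.003,"rx": 0,"ry": 0,"rz": 0}
    - {"grip": 1,"x": 0,"y": 0,"z": 0.001,"rx": 0,"ry": 0,"rz": 0}
    - {"grip": 1,"x": 0,"y": 0,"z": 0.001,"rx": 0,"ry": 0,"rz": 0}
    - {"grip": 1,"x": 0,"y": 0,"z": 0.0008,"rx": 0,"ry": 0,"rz": 0}
    - {"grip": 1,"x": 0,"y": 0,"z": 0,"rx": 0,"ry": 0,"rz": 0}
    - {"grip": 1,"x": 0,"y": 0,"z": 0,"rx": 0,"ry": 0,"rz": 0}

```text
time_s: 13.7
position: [0.3414, 0.2469, 0.0432]
tool_rot: [[0.843, -0.538, -0.0], [-0.538, -0.843, -0.0], [-0.0, 0.0, -1.0]]
ft_force: [-1.6, -1.0, 5.2]
grip_width: -0.0
```

```bash
python3 st.py
```

```text
t 13.7 p [0.3414 0.2469 0.0432] frame x,y mm -0.7 -54.0 F [-1.56 -0.97  5.22] w -0.0 jaw -122.6 down [-0. -0. -1.]
tool xy for frame x: [1.    0.001]  frame y: [ 0.001 -1.   ] q [ 19.7  26.2 110.2  -0.   43.6 142.2]
```

Call:
play_rows:
  commands:
    - {"grip": 1,"x": 0,"y": 0,"z": 0.0005,"rx": 0,"ry": 0,"rz": 0}
    - {"grip": 1,"x": 0,"y": 0,"z": 0,"rx": 0,"ry": 0,"rz": 0}
    - {"grip": 1,"x": 0,"y": 0,"z": 0,"rx": 0,"ry": 0,"rz": 0}

```text
time_s: 14.08
position: [0.3414, 0.2469, 0.0427]
tool_rot: [[0.843, -0.538, -0.0], [-0.538, -0.843, -0.0], [-0.0, 0.0, -1.0]]
ft_force: [-2.4, -2.2, 6.8]
grip_width: -0.0001
```

```bash
cat > fit.py <<'E'
import numpy as np, sys
from scipy.optimize import least_squares
D=[(-95,43.3,1.1),(-95,41.9,1.1),(-95,40.3,3.2),(-95,37.3,4.5),(-95,37.4,4.0),(94.5,43.3,.1),(94.5,40.3,1.3),(94.5,37.3,2.6),(94.5,37.4,1.6),
(23.5,44.6,2.5),(23.5,43.1,9.3),(-61,44.4,.4),(-61,42.9,5.0),(-54,43.2,5.2),(-54,42.7,6.8)]
D+=eval(sys.argv[1]) if len(sys.argv)>1 else []
D=np.array(D)
def model(p,y,z,full=False):
    b,z0,dl,kap=p
    dep=max(z0-z,0); sg=np.sign(y-b); Y=y-sg*dl   # mm contact
    # F for depth: free board compliance c=1/.25+Y^2/(rock) mm/N ; rock 3 Nm/rad=3000 Nmm/rad
    K=np.diag([.25,3000.]); kr=kap/3.5
    K[1,1]=3000*kr
    a=np.array([1,Y]); Kc=np.linalg.inv(K)
    F=dep/(a@Kc@a); x=Kc@a*F; 
    c=np.array([1,b+sg*4.0])
    if c@x>1:
        # constraint c.x=1 with stiff bar
        M=np.block([[K,-a[:,None],c[:,None]],[a[None],np.zeros((1,2))],[c[None],np.zeros((1,2))]])
        M[3,3]=-1/200
        s=np.linalg.solve(M,[0,0,dep,1]); F=s[2]
    return F
def res(p): return np.r_[[model(p,y,z)-F for y,z,F in D]/(np.float64(.6)+.06*D[:,2]),(p[2]-5)/5,(p[3]-3.5)/.5,(p[1]-46)/1.]
for b0 in(-40,-20,-10,0):
    r=least_squares(res,[b0,46,5,3.5],x_scale=[10,1,5,.5],diff_step=1e-3)
    cov=np.linalg.pinv(r.jac.T@r.jac); print(r.x.round(2),r.cost.round(2),"sd",np.sqrt(np.diag(cov)).round(2))
print([(y,z,F,round(model(r.x,y,z),1)) for y,z,F in D])
E
python3 fit.py
```

```text
[-11.91  46.03   7.07   3.34] 3.34 sd [1.09 0.18 2.31 0.36]
[-11.91  46.03   7.07   3.34] 3.34 sd [1.09 0.18 2.31 0.36]
[-11.91  46.03   7.07   3.34] 3.34 sd [1.09 0.18 2.31 0.36]
[-11.91  46.03   7.07   3.34] 3.34 sd [1.09 0.18 2.31 0.36]
[(np.float64(-95.0), np.float64(43.3), np.float64(1.1), np.float64(0.9)), (np.float64(-95.0), np.float64(41.9), np.float64(1.1), np.float64(1.7)), (np.float64(-95.0), np.float64(40.3), np.float64(3.2), np.float64(2.6)), (np.float64(-95.0), np.float64(37.3), np.float64(4.5), np.float64(4.3)), (np.float64(-95.0), np.float64(37.4), np.float64(4.0), np.float64(4.2)), (np.float64(94.5), np.float64(43.3), np.float64(0.1), np.float64(0.6)), (np.float64(94.5), np.float64(40.3), np.float64(1.3), np.float64(1.5)), (np.float64(94.5), np.float64(37.3), np.float64(2.6), np.float64(2.5)), (np.float64(94.5), np.float64(37.4), np.float64(1.6), np.float64(2.4)), (np.float64(23.5), np.float64(44.6), np.float64(2.5), np.float64(2.1)), (np.float64(23.5), np.float64(43.1), np.float64(9.3), np.float64(9.2)), (np.float64(-61.0), np.float64(44.4), np.float64(0.4), np.float64(1.2)), (np.float64(-61.0), np.float64(42.9), np.float64(5.0), np.float64(4.2)), (np.float64(-54.0), np.float64(43.2), np.float64(5.2), np.float64(5.3)), (np.float64(-54.0), np.float64(42.7), np.float64(6.8), np.float64(6.8))]
```

Call:
play_rows:
  commands:
    - {"grip": 1,"x": 0,"y": 0,"z": -0.006,"rx": 0,"ry": 0,"rz": 0}
    - {"grip": 1,"x": 0,"y": -0.004,"z": 0,"rx": 0,"ry": 0,"rz": 0}
    - {"grip": 1,"x": 0,"y": 0,"z": 0,"rx": 0,"ry": 0,"rz": 0}
    - {"grip": 1,"x": 0,"y": 0,"z": 0.003,"rx": 0,"ry": 0,"rz": 0}
    - {"grip": 1,"x": 0,"y": 0,"z": 0.001,"rx": 0,"ry": 0,"rz": 0}
    - {"grip": 1,"x": 0,"y": 0,"z": 0.001,"rx": 0,"ry": 0,"rz": 0}
    - {"grip": 1,"x": 0,"y": 0,"z": 0.001,"rx": 0,"ry": 0,"rz": 0}
    - {"grip": 1,"x": 0,"y": 0,"z": 0,"rx": 0,"ry": 0,"rz": 0}
    - {"grip": 1,"x": 0,"y": 0,"z": 0,"rx": 0,"ry": 0,"rz": 0}

```text
time_s: 15.2
position: [0.3436, 0.2503, 0.0428]
tool_rot: [[0.843, -0.538, 0.0], [-0.538, -0.843, -0.0], [0.0, -0.0, -1.0]]
ft_force: [-1.7, -1.5, 7.9]
grip_width: -0.0001
```

Call:
play_rows:
  commands:
    - {"grip": 1,"x": 0,"y": 0,"z": 0,"rx": 0,"ry": 0,"rz": 0}

```text
time_s: 15.32
position: [0.3436, 0.2503, 0.0428]
tool_rot: [[0.843, -0.538, 0.0], [-0.538, -0.843, -0.0], [0.0, -0.0, -1.0]]
ft_force: [-1.5, -0.6, 8.7]
grip_width: 0.0001
```

Call:
play_rows:
  commands:
    - {"grip": 1,"x": 0,"y": 0,"z": -0.008,"rx": 0,"ry": 0,"rz": 0}
    - {"grip": 1,"x": 0,"y": -0.038,"z": 0,"rx": 0,"ry": 0,"rz": 0}
    - {"grip": 1,"x": 0,"y": -0.038,"z": 0,"rx": 0,"ry": 0,"rz": 0}
    - {"grip": 1,"x": 0,"y": 0,"z": 0,"rx": 0,"ry": 0,"rz": 0}
    - {"grip": 1,"x": 0,"y": 0,"z": 0.005,"rx": 0,"ry": 0,"rz": 0}
    - {"grip": 1,"x": 0,"y": 0,"z": 0.001,"rx": 0,"ry": 0,"rz": 0}
    - {"grip": 1,"x": 0,"y": 0,"z": 0.001,"rx": 0,"ry": 0,"rz": 0}
    - {"grip": 1,"x": 0,"y": 0,"z": 0.001,"rx": 0,"ry": 0,"rz": 0}
    - {"grip": 1,"x": 0,"y": 0,"z": 0,"rx": 0,"ry": 0,"rz": 0}
    - {"grip": 1,"x": 0,"y": 0,"z": 0,"rx": 0,"ry": 0,"rz": 0}

```text
time_s: 16.58
position: [0.3842, 0.3141, 0.043]
tool_rot: [[0.843, -0.538, -0.0], [-0.538, -0.843, -0.0], [-0.0, 0.0, -1.0]]
ft_force: [-2.4, 0.1, 7.5]
grip_width: -0.0
```

Call:
play_rows:
  commands:
    - {"grip": 1,"x": 0,"y": 0,"z": 0,"rx": 0,"ry": 0,"rz": 0}

```text
time_s: 16.7
position: [0.3841, 0.3141, 0.043]
tool_rot: [[0.843, -0.538, -0.0], [-0.538, -0.843, -0.0], [-0.0, 0.0, -1.0]]
ft_force: [-3.1, 0.6, 7.7]
grip_width: 0.0002
```

```bash
python3 st.py
```

```text
t 16.7 p [0.3841 0.3141 0.043 ] frame x,y mm -0.8 25.7 F [-3.06  0.58  7.7 ] w 0.0002 jaw -122.6 down [-0. -0. -1.]
tool xy for frame x: [1. 0.]  frame y: [ 0. -1.] q [ 25.6  31.2  98.5   0.   50.4 148.1]
```

```bash
python3 fit.py "[(-49.9,42.8,7.9),(-49.9,42.8,8.7),(25.7,43.0,7.5),(25.7,43.0,7.7)]"
```

```text
[-51.17  45.26 -25.28   2.86] 105.75 sd [0.83 0.32 3.07 0.38]
[-12.03  46.05   6.37   3.36] 3.66 sd [0.73 0.18 2.02 0.35]
[-12.03  46.05   6.37   3.36] 3.66 sd [0.73 0.18 2.02 0.35]
[-12.03  46.05   6.37   3.36] 3.66 sd [0.73 0.18 2.02 0.35]
[(np.float64(-95.0), np.float64(43.3), np.float64(1.1), np.float64(0.9)), (np.float64(-95.0), np.float64(41.9), np.float64(1.1), np.float64(1.7)), (np.float64(-95.0), np.float64(40.3), np.float64(3.2), np.float64(2.6)), (np.float64(-95.0), np.float64(37.3), np.float64(4.5), np.float64(4.3)), (np.float64(-95.0), np.float64(37.4), np.float64(4.0), np.float64(4.2)), (np.float64(94.5), np.float64(43.3), np.float64(0.1), np.float64(0.6)), (np.float64(94.5), np.float64(40.3), np.float64(1.3), np.float64(1.5)), (np.float64(94.5), np.float64(37.3), np.float64(2.6), np.float64(2.4)), (np.float64(94.5), np.float64(37.4), np.float64(1.6), np.float64(2.4)), (np.float64(23.5), np.float64(44.6), np.float64(2.5), np.float64(2.1)), (np.float64(23.5), np.float64(43.1), np.float64(9.3), np.float64(8.8)), (np.float64(-61.0), np.float64(44.4), np.float64(0.4), np.float64(1.2)), (np.float64(-61.0), np.float64(42.9), np.float64(5.0), np.float64(4.1)), (np.float64(-54.0), np.float64(43.2), np.float64(5.2), np.float64(5.2)), (np.float64(-54.0), np.float64(42.7), np.float64(6.8), np.float64(6.7)), (np.float64(-49.9), np.float64(42.8), np.float64(7.9), np.float64(8.4)), (np.float64(-49.9), np.float64(42.8), np.float64(8.7), np.float64(8.4)), (np.float64(25.7), np.float64(43.0), np.float64(7.5), np.float64(7.8)), (np.float64(25.7), np.float64(43.0), np.float64(7.7), np.float64(7.8))]
```

Call:
play_rows:
  commands:
    - {"grip": 1,"x": 0,"y": 0,"z": -0.006,"rx": 0,"ry": 0,"rz": 0}
    - {"grip": 1,"x": 0.001,"y": 0.019,"z": 0,"rx": 0,"ry": 0,"rz": 0}
    - {"grip": 1,"x": 0,"y": 0.019,"z": 0,"rx": 0,"ry": 0,"rz": 0}
    - {"grip": 1,"x": 0,"y": 0,"z": 0,"rx": 0,"ry": 0,"rz": 0}
    - {"grip": 1,"x": 0,"y": 0,"z": 0.0025,"rx": 0,"ry": 0,"rz": 0}
    - {"grip": 1,"x": 0,"y": 0,"z": 0.0005,"rx": 0,"ry": 0,"rz": 0}
    - {"grip": 1,"x": 0,"y": 0,"z": 0.0005,"rx": 0,"ry": 0,"rz": 0}
    - {"grip": 1,"x": 0,"y": 0,"z": 0,"rx": 0,"ry": 0,"rz": 0}
    - {"grip": 1,"x": 0,"y": 0,"z": 0,"rx": 0,"ry": 0,"rz": 0}

```text
time_s: 17.82
position: [0.3651, 0.282, 0.0451]
tool_rot: [[0.843, -0.538, 0.0], [-0.538, -0.843, 0.0], [0.0, -0.0, -1.0]]
ft_force: [0.0, 0.6, 0.8]
grip_width: 0.0002
```

```bash
python3 st.py
```

```text
t 17.82 p [0.3651 0.282  0.0451] frame x,y mm 0.5 -11.6 F [0.03 0.64 0.78] w 0.0002 jaw -122.6 down [ 0.  0. -1.]
tool xy for frame x: [1.    0.001]  frame y: [ 0.001 -1.   ] q [ 22.9  28.6 103.9   0.   47.4 145.5]
```

Call:
play_rows:
  commands:
    - {"grip": 1,"x": 0,"y": 0,"z": 0.0003,"rx": 0,"ry": 0,"rz": 0}
    - {"grip": 1,"x": 0,"y": 0,"z": 0,"rx": 0,"ry": 0,"rz": 0}
    - {"grip": 1,"x": 0,"y": 0,"z": 0,"rx": 0,"ry": 0,"rz": 0}

```text
time_s: 18.2
position: [0.3651, 0.282, 0.045]
tool_rot: [[0.843, -0.538, 0.001], [-0.538, -0.843, 0.0], [0.0, -0.001, -1.0]]
ft_force: [-1.2, 0.9, 5.8]
grip_width: -0.0001
```

Call:
play_rows:
  commands:
    - {"grip": 1,"x": 0,"y": 0,"z": 0.0003,"rx": 0,"ry": 0,"rz": 0}
    - {"grip": 1,"x": 0,"y": 0,"z": 0,"rx": 0,"ry": 0,"rz": 0}
    - {"grip": 1,"x": 0,"y": 0,"z": 0,"rx": 0,"ry": 0,"rz": 0}

```text
time_s: 18.58
position: [0.3651, 0.282, 0.045]
tool_rot: [[0.843, -0.538, 0.001], [-0.538, -0.843, 0.0], [0.0, -0.001, -1.0]]
ft_force: [-1.4, 0.1, 9.9]
grip_width: -0.0001
```

Call:
play_rows:
  commands:
    - {"grip": 1,"x": 0,"y": 0,"z": -0.05,"rx": 0,"ry": 0,"rz": 0}
    - {"grip": -1,"x": 0,"y": 0,"z": -0.05,"rx": 0,"ry": 0,"rz": 0}
    - {"grip": -1,"x": 0,"y": 0,"z": -0.05,"rx": 0,"ry": 0,"rz": 0}
    - {"grip": -1,"x": 0,"y": 0,"z": -0.05,"rx": 0,"ry": 0,"rz": 0}
    - {"grip": -1,"x": 0.0279,"y": 0.0454,"z": 0,"rx": 0,"ry": 0,"rz": 0}
    - {"grip": -1,"x": 0.0279,"y": 0.0454,"z": 0,"rx": 0,"ry": 0,"rz": 0}
    - {"grip": -1,"x": 0.0279,"y": 0.0454,"z": 0,"rx": 0,"ry": 0,"rz": 0}
    - {"grip": -1,"x": 0.0279,"y": 0.0454,"z": 0,"rx": 0,"ry": 0,"rz": 0}
    - {"grip": -1,"x": 0.0279,"y": 0.0454,"z": 0,"rx": 0,"ry": 0,"rz": 0}
    - {"grip": -1,"x": 0.0279,"y": 0.0454,"z": 0,"rx": 0,"ry": 0,"rz": 0}
    - {"grip": -1,"x": 0.0279,"y": 0.0454,"z": 0,"rx": 0,"ry": 0,"rz": 0}
    - {"grip": -1,"x": 0.0279,"y": 0.0454,"z": 0,"rx": 0,"ry": 0,"rz": 0}

```text
time_s: 20.08
position: [0.3571, -0.1461, 0.2443]
tool_rot: [[0.843, -0.538, -0.0], [-0.538, -0.843, 0.0], [-0.0, -0.0, -1.0]]
ft_force: [1.0, -0.1, 0.5]
grip_width: 0.0853
```

Call:
play_rows:
  commands:
    - {"grip": -1,"x": 0.0279,"y": 0.0454,"z": 0,"rx": 0,"ry": 0,"rz": 0}
    - {"grip": -1,"x": 0.0279,"y": 0.0454,"z": 0,"rx": 0,"ry": 0,"rz": 0}
    - {"grip": -1,"x": 0,"y": 0,"z": 0,"rx": 0,"ry": 0,"rz": -0.1535}
    - {"grip": -1,"x": 0,"y": 0,"z": 0,"rx": 0,"ry": 0,"rz": -0.1535}
    - {"grip": -1,"x": 0,"y": 0,"z": 0,"rx": 0,"ry": 0,"rz": 0}
    - {"grip": -1,"x": 0,"y": 0,"z": 0,"rx": 0,"ry": 0,"rz": 0}

```text
time_s: 20.82
position: [0.3558, -0.2508, 0.2443]
tool_rot: [[0.965, -0.261, -0.0], [-0.261, -0.965, 0.0], [-0.0, -0.0, -1.0]]
ft_force: [-0.0, -0.6, -1.1]
grip_width: 0.0853
```

```bash
python3 st.py; python3 - <<'E'
from h import *
im=optics.get_image("scene");a=optics.get_image("top")["color"]
cv2.imwrite("pics/over.png",np.vstack([cv2.resize(im["color"][60:260,200:460],None,fx=1.5,fy=1.5),cv2.resize(a[160:300,240:500],None,fx=1.5,fy=1.5)]))
print(finder.boxes_of("scene","anvil"))
E
```

```text
t 20.82 p [ 0.3558 -0.2508  0.2443] frame x,y mm 279.6 -465.4 F [-0.   -0.57 -1.11] w 0.0853 jaw -105.1 down [-0.  0. -1.]
tool xy for frame x: [0.954 0.3  ]  frame y: [ 0.3   -0.954] q [-50.8  10.3  91.2  -0.   78.5  54.3]
[]
```

View pics/over.png

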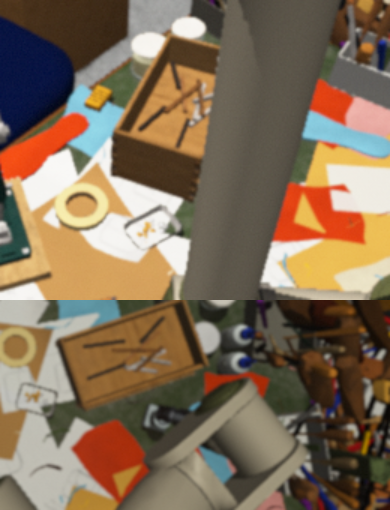

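Call:
play_rows:
  commands:
    - {"grip": -1,"x": 0,"y": 0,"z": 0.05,"rx": 0,"ry": 0,"rz": 0}
    - {"grip": -1,"x": 0,"y": 0,"z": 0.05,"rx": 0,"ry": 0,"rz": 0}
    - {"grip": -1,"x": 0,"y": 0,"z": 0.05,"rx": 0,"ry": 0,"rz": 0}
    - {"grip": -1,"x": 0,"y": 0,"z": 0.02,"rx": 0,"ry": 0,"rz": 0}
    - {"grip": -1,"x": 0,"y": 0,"z": 0.014,"rx": 0,"ry": 0,"rz": 0}
    - {"grip": -1,"x": 0,"y": 0,"z": 0.014,"rx": 0,"ry": 0,"rz": 0}
    - {"grip": -1,"x": 0,"y": 0,"z": 0,"rx": 0,"ry": 0,"rz": 0}
    - {"grip": -1,"x": 0,"y": 0,"z": 0,"rx": 0,"ry": 0,"rz": 0}
    - {"grip": -1,"x": 0,"y": 0,"z": 0,"rx": 0,"ry": 0,"rz": 0}

```text
time_s: 22.1
position: [0.3561, -0.2512, 0.047]
tool_rot: [[0.966, -0.258, 0.001], [-0.258, -0.966, -0.001], [0.001, 0.001, -1.0]]
ft_force: [0.0, 0.4, 1.0]
grip_width: 0.0853
```

```bash
python3 st.py
```

```text
t 22.1 p [ 0.3561 -0.2512  0.047 ] frame x,y mm 280.0 -465.6 F [0.02 0.4  1.02] w 0.0853 jaw -105.0 down [ 0.001 -0.001 -1.   ]
tool xy for frame x: [0.953 0.303]  frame y: [ 0.303 -0.953] q [-50.8  26.7 107.8   0.   45.4  54.1]
```

Call:
play_rows:
  commands:
    - {"grip": -0.3,"x": 0,"y": 0,"z": 0,"rx": 0,"ry": 0,"rz": 0}
    - {"grip": 0,"x": 0,"y": 0,"z": 0,"rx": 0,"ry": 0,"rz": 0}
    - {"grip": 0.3,"x": 0,"y": 0,"z": 0,"rx": 0,"ry": 0,"rz": 0}
    - {"grip": 1,"x": 0,"y": 0,"z": 0,"rx": 0,"ry": 0,"rz": 0}
    - {"grip": 1,"x": 0,"y": 0,"z": 0,"rx": 0,"ry": 0,"rz": 0}
    - {"grip": 1,"x": 0,"y": 0,"z": 0,"rx": 0,"ry": 0,"rz": 0}
    - {"grip": 1,"x": 0,"y": 0,"z": 0,"rx": 0,"ry": 0,"rz": 0}
  squeeze: 70

```text
time_s: 22.98
position: [0.356, -0.2514, 0.0469]
tool_rot: [[0.966, -0.258, 0.001], [-0.258, -0.966, -0.001], [0.001, 0.001, -1.0]]
ft_force: [-0.9, -1.2, 5.2]
grip_width: 0.0364
```

Call:
play_rows:
  commands:
    - {"grip": 1,"x": 0,"y": 0,"z": -0.01,"rx": 0,"ry": 0,"rz": 0}
    - {"grip": 1,"x": 0,"y": 0,"z": -0.02,"rx": 0,"ry": 0,"rz": 0}
    - {"grip": 1,"x": 0,"y": 0,"z": 0,"rx": 0,"ry": 0,"rz": 0}
    - {"grip": 1,"x": 0,"y": 0,"z": 0,"rx": 0,"ry": 0,"rz": 0}

```text
time_s: 23.48
position: [0.3555, -0.2505, 0.0759]
tool_rot: [[0.966, -0.258, -0.001], [-0.258, -0.966, 0.001], [-0.001, -0.001, -1.0]]
ft_force: [0.3, 0.6, -7.4]
grip_width: 0.0366
```

```bash
python3 st.py
```

```text
t 23.48 p [ 0.3555 -0.2505  0.0759] frame x,y mm 279.2 -465.4 F [ 0.27  0.6  -7.41] w 0.0366 jaw -105.0 down [-0.001  0.001 -1.   ]
tool xy for frame x: [0.953 0.303]  frame y: [ 0.303 -0.953] q [-50.8  23.6 106.1   0.   50.4  54.1]
```

Call:
play_rows:
  commands:
    - {"grip": 1,"x": 0,"y": 0,"z": -0.03,"rx": 0,"ry": 0,"rz": 0}
    - {"grip": 1,"x": 0,"y": 0,"z": -0.045,"rx": 0,"ry": 0,"rz": 0}
    - {"grip": 1,"x": 0,"y": 0,"z": -0.04,"rx": 0,"ry": 0,"rz": 0}
    - {"grip": 1,"x": 0,"y": 0,"z": -0.03,"rx": 0,"ry": 0,"rz": 0}
    - {"grip": 1,"x": -0.0053,"y": -0.0216,"z": 0,"rx": 0,"ry": 0,"rz": 0}
    - {"grip": 1,"x": -0.0107,"y": -0.0431,"z": 0,"rx": 0,"ry": 0,"rz": 0}
    - {"grip": 1,"x": -0.0107,"y": -0.0431,"z": 0,"rx": 0,"ry": 0,"rz": 0}
    - {"grip": 1,"x": -0.0107,"y": -0.0431,"z": 0,"rx": 0,"ry": 0,"rz": 0}
    - {"grip": 1,"x": -0.0107,"y": -0.0431,"z": 0,"rx": 0,"ry": 0,"rz": 0}
    - {"grip": 1,"x": -0.0107,"y": -0.0431,"z": 0,"rx": 0,"ry": 0,"rz": 0}
    - {"grip": 1,"x": -0.0107,"y": -0.0431,"z": 0,"rx": 0,"ry": 0,"rz": 0}
    - {"grip": 1,"x": -0.0107,"y": -0.0431,"z": 0,"rx": 0,"ry": 0,"rz": 0}

```text
time_s: 24.98
position: [0.3602, 0.0842, 0.2198]
tool_rot: [[0.966, -0.258, -0.003], [-0.258, -0.966, 0.001], [-0.004, 0.0, -1.0]]
ft_force: [0.0, -0.4, -8.1]
grip_width: 0.0366
```

Call:
play_rows:
  commands:
    - {"grip": 1,"x": -0.0107,"y": -0.0431,"z": 0,"rx": 0,"ry": 0,"rz": 0}
    - {"grip": 1,"x": -0.0107,"y": -0.0431,"z": 0,"rx": 0,"ry": 0,"rz": 0}
    - {"grip": 1,"x": -0.0107,"y": -0.0431,"z": 0,"rx": 0,"ry": 0,"rz": 0}
    - {"grip": 1,"x": -0.0107,"y": -0.0431,"z": 0,"rx": 0,"ry": 0,"rz": 0}
    - {"grip": 1,"x": -0.0053,"y": -0.0216,"z": 0,"rx": 0,"ry": 0,"rz": 0}
    - {"grip": 1,"x": 0,"y": 0,"z": 0,"rx": 0,"ry": 0,"rz": 0.1025}
    - {"grip": 1,"x": 0,"y": 0,"z": 0,"rx": 0,"ry": 0,"rz": 0.1025}
    - {"grip": 1,"x": 0,"y": 0,"z": 0,"rx": 0,"ry": 0,"rz": 0.1025}
    - {"grip": 1,"x": 0,"y": 0,"z": 0,"rx": 0,"ry": 0,"rz": 0}
    - {"grip": 1,"x": 0,"y": 0,"z": 0,"rx": 0,"ry": 0,"rz": 0}

```text
time_s: 26.22
position: [0.3648, 0.2819, 0.2205]
tool_rot: [[0.844, -0.537, -0.002], [-0.537, -0.844, -0.001], [-0.001, 0.002, -1.0]]
ft_force: [0.3, 0.1, -8.0]
grip_width: 0.0366
```

```bash
python3 st.py; python3 - <<'E'
from h import *
for i,c in enumerate(("scene","top")):
    a=optics.get_image(c)["color"]
    cv2.imwrite(f"pics/hold{i}.png",cv2.resize(a[180:340,120:340] if i==0 else a[160:290,110:300],None,fx=3,fy=3))
E
```

```text
t 26.23 p [0.3648 0.2819 0.2205] frame x,y mm 0.2 -11.9 F [ 0.29  0.15 -8.05] w 0.0366 jaw -122.5 down [-0.002 -0.001 -1.   ]
tool xy for frame x: [1.    0.002]  frame y: [ 0.002 -1.   ] q [ 22.9  14.2  90.1   0.   75.8 145.4]
```

View pics/hold0.png

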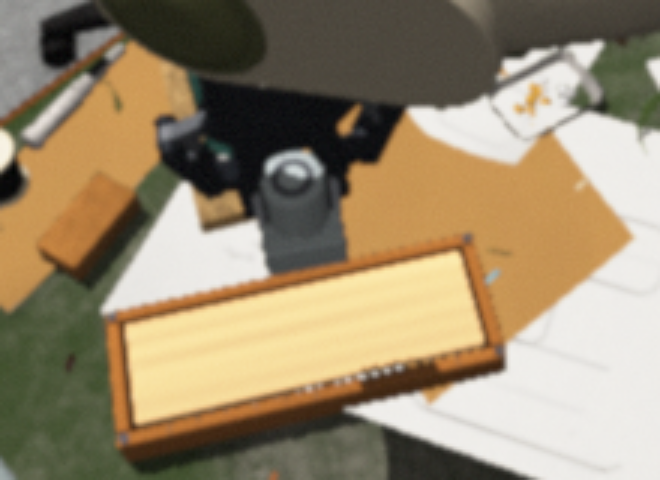

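Call:
play_rows:
  commands:
    - {"grip": 1,"x": 0,"y": 0,"z": 0.03,"rx": 0,"ry": 0,"rz": 0}
    - {"grip": 1,"x": 0,"y": 0,"z": 0.045,"rx": 0,"ry": 0,"rz": 0}
    - {"grip": 1,"x": 0,"y": 0,"z": 0.035,"rx": 0,"ry": 0,"rz": 0}
    - {"grip": 1,"x": 0,"y": 0,"z": 0.02,"rx": 0,"ry": 0,"rz": 0}
    - {"grip": 1,"x": 0,"y": 0,"z": 0.007,"rx": 0,"ry": 0,"rz": 0}
    - {"grip": 1,"x": 0,"y": 0,"z": 0,"rx": 0,"ry": 0,"rz": 0}
    - {"grip": 1,"x": 0,"y": 0,"z": 0,"rx": 0,"ry": 0,"rz": 0}
    - {"grip": 1,"x": 0,"y": 0,"z": 0,"rx": 0,"ry": 0,"rz": 0}

```text
time_s: 27.32
position: [0.3658, 0.2821, 0.0851]
tool_rot: [[0.843, -0.538, 0.001], [-0.538, -0.843, 0.001], [0.001, -0.001, -1.0]]
ft_force: [-0.6, -0.3, -8.8]
grip_width: 0.0365
```

```bash
python3 st.py; python3 -c "
from h import *
print(np.round(env.observe()['wrist_torque'],3))"
```

```text
t 27.32 p [0.3658 0.2821 0.0851] frame x,y mm 0.9 -11.2 F [-0.64 -0.33 -8.78] w 0.0365 jaw -122.6 down [ 0.001  0.001 -1.   ]
tool xy for frame x: [1. 0.]  frame y: [ 0. -1.] q [ 22.9  24.6 101.5   0.   53.8 145.5]
[-0.019 -0.008  0.037]
```

Call:
play_rows:
  commands:
    - {"grip": 1,"x": 0,"y": 0.0004,"z": 0.003,"rx": 0,"ry": 0,"rz": 0}
    - {"grip": 1,"x": 0,"y": 0,"z": 0.002,"rx": 0,"ry": 0,"rz": 0}
    - {"grip": 1,"x": 0,"y": 0,"z": 0,"rx": 0,"ry": 0,"rz": 0}
    - {"grip": 1,"x": 0,"y": 0,"z": 0,"rx": 0,"ry": 0,"rz": 0}

```text
time_s: 27.82
position: [0.3653, 0.2816, 0.0794]
tool_rot: [[0.843, -0.539, -0.0], [-0.539, -0.843, 0.0], [-0.0, 0.0, -1.0]]
ft_force: [-0.2, -0.0, -6.6]
grip_width: 0.0363
```

Call:
play_rows:
  commands:
    - {"grip": 1,"x": 0,"y": 0,"z": 0.0007,"rx": 0,"ry": 0,"rz": 0}
    - {"grip": 1,"x": 0,"y": 0,"z": 0,"rx": 0,"ry": 0,"rz": 0}
    - {"grip": 1,"x": 0,"y": 0,"z": 0,"rx": 0,"ry": 0,"rz": 0}

```text
time_s: 28.2
position: [0.3653, 0.2816, 0.0787]
tool_rot: [[0.843, -0.539, -0.0], [-0.539, -0.843, 0.0], [-0.0, 0.0, -1.0]]
ft_force: [0.8, -0.0, -6.9]
grip_width: 0.0365
```

```bash
python3 st.py
```

```text
t 28.2 p [0.3653 0.2816 0.0787] frame x,y mm 0.8 -11.8 F [ 0.84 -0.02 -6.88] w 0.0365 jaw -122.6 down [-0.  0. -1.]
tool xy for frame x: [1. 0.]  frame y: [ 0. -1.] q [ 22.9  25.2 102.    0.   52.9 145.5]
```

Call:
play_rows:
  commands:
    - {"grip": 1,"x": 0,"y": 0,"z": 0.0004,"rx": 0,"ry": 0,"rz": 0}
    - {"grip": 1,"x": 0,"y": 0,"z": 0,"rx": 0,"ry": 0,"rz": 0}
    - {"grip": 1,"x": 0,"y": 0,"z": 0,"rx": 0,"ry": 0,"rz": 0}

```text
time_s: 28.58
position: [0.3653, 0.2816, 0.0783]
tool_rot: [[0.843, -0.539, -0.0], [-0.539, -0.843, 0.0], [-0.0, 0.0, -1.0]]
ft_force: [0.4, 0.4, -8.1]
grip_width: 0.0363
```

Call:
play_rows:
  commands:
    - {"grip": 1,"x": 0,"y": 0,"z": 0.0003,"rx": 0,"ry": 0,"rz": 0}
    - {"grip": 1,"x": 0,"y": 0,"z": 0,"rx": 0,"ry": 0,"rz": 0}
    - {"grip": 1,"x": 0,"y": 0,"z": 0,"rx": 0,"ry": 0,"rz": 0}

```text
time_s: 28.95
position: [0.3653, 0.2816, 0.078]
tool_rot: [[0.843, -0.539, 0.0], [-0.539, -0.843, 0.0], [0.0, -0.0, -1.0]]
ft_force: [0.6, 0.2, -7.1]
grip_width: 0.0367
```

Call:
play_rows:
  commands:
    - {"grip": 1,"x": 0,"y": 0,"z": 0.0003,"rx": 0,"ry": 0,"rz": 0}
    - {"grip": 1,"x": 0,"y": 0,"z": 0,"rx": 0,"ry": 0,"rz": 0}
    - {"grip": 1,"x": 0,"y": 0,"z": 0,"rx": 0,"ry": 0,"rz": 0}

```text
time_s: 29.32
position: [0.3653, 0.2817, 0.0779]
tool_rot: [[0.843, -0.539, 0.0], [-0.539, -0.843, 0.0], [0.0, -0.0, -1.0]]
ft_force: [-1.5, 0.6, -4.5]
grip_width: 0.0364
```

```bash
python3 st.py; python3 -c "
from h import *
print(np.round(env.observe()['wrist_torque'],3))"
```

```text
t 29.32 p [0.3653 0.2817 0.0779] frame x,y mm 0.7 -11.8 F [-1.5   0.64 -4.54] w 0.0364 jaw -122.6 down [ 0.  0. -1.]
tool xy for frame x: [1. 0.]  frame y: [ 0. -1.] q [ 22.9  25.3 102.    0.   52.7 145.5]
[-0.016  0.171  0.067]
```

Call:
play_rows:
  commands:
    - {"grip": 1,"x": 0,"y": 0,"z": 0.0003,"rx": 0,"ry": 0,"rz": 0}
    - {"grip": 1,"x": 0,"y": 0,"z": 0,"rx": 0,"ry": 0,"rz": 0}
    - {"grip": 1,"x": 0,"y": 0,"z": 0,"rx": 0,"ry": 0,"rz": 0}

```text
time_s: 29.7
position: [0.3653, 0.2817, 0.0778]
tool_rot: [[0.843, -0.539, 0.0], [-0.539, -0.843, 0.0], [0.0, -0.0, -1.0]]
ft_force: [-4.2, 0.2, 6.3]
grip_width: 0.0366
```

Call:
play_rows:
  commands:
    - {"grip": 1,"x": 0,"y": 0,"z": 0.0002,"rx": 0,"ry": 0,"rz": 0}
    - {"grip": 1,"x": 0,"y": 0,"z": 0,"rx": 0,"ry": 0,"rz": 0}
    - {"grip": 1,"x": 0,"y": 0,"z": 0,"rx": 0,"ry": 0,"rz": 0}

```text
time_s: 30.08
position: [0.3653, 0.2817, 0.0778]
tool_rot: [[0.843, -0.538, 0.001], [-0.538, -0.843, 0.0], [0.0, -0.0, -1.0]]
ft_force: [-3.7, -0.8, 8.6]
grip_width: 0.0365
```

```bash
python3 st.py; python3 -c "
from h import *
print(np.round(env.observe()['wrist_torque'],3))"
```

```text
t 30.07 p [0.3653 0.2817 0.0778] frame x,y mm 0.8 -11.8 F [-3.71 -0.8   8.64] w 0.0365 jaw -122.6 down [ 0.001  0.    -1.   ]
tool xy for frame x: [1. 0.]  frame y: [ 0. -1.] q [ 22.9  25.3 102.    0.   52.7 145.5]
[-0.223  0.697 -0.017]
```

Call:
play_rows:
  commands:
    - {"grip": 1,"x": 0,"y": 0,"z": -0.0003,"rx": 0,"ry": 0,"rz": 0}
    - {"grip": 1,"x": 0,"y": 0,"z": 0,"rx": 0,"ry": 0,"rz": 0}
    - {"grip": 1,"x": 0,"y": 0,"z": 0,"rx": 0,"ry": 0,"rz": 0}

```text
time_s: 30.45
position: [0.3653, 0.2817, 0.0778]
tool_rot: [[0.843, -0.539, 0.0], [-0.539, -0.843, 0.0], [0.0, -0.0, -1.0]]
ft_force: [-4.1, -0.6, 5.8]
grip_width: 0.0365
```

```bash
python3 st.py
```

```text
t 30.45 p [0.3653 0.2817 0.0778] frame x,y mm 0.8 -11.8 F [-4.08 -0.6   5.84] w 0.0365 jaw -122.6 down [ 0.  0. -1.]
tool xy for frame x: [1. 0.]  frame y: [ 0. -1.] q [ 22.9  25.3 102.    0.   52.7 145.5]
```

Call:
play_rows:
  commands:
    - {"grip": 1,"x": 0,"y": 0,"z": -0.0003,"rx": 0,"ry": 0,"rz": 0}
    - {"grip": 1,"x": 0,"y": 0,"z": 0,"rx": 0,"ry": 0,"rz": 0}
    - {"grip": 0.05,"x": 0,"y": 0,"z": 0,"rx": 0,"ry": 0,"rz": 0}
    - {"grip": 0.0,"x": 0,"y": 0,"z": 0,"rx": 0,"ry": 0,"rz": 0}
    - {"grip": -0.1,"x": 0,"y": 0,"z": 0,"rx": 0,"ry": 0,"rz": 0}
    - {"grip": -0.3,"x": 0,"y": 0,"z": 0,"rx": 0,"ry": 0,"rz": 0}
    - {"grip": -0.6,"x": 0,"y": 0,"z": 0,"rx": 0,"ry": 0,"rz": 0}
    - {"grip": -0.8,"x": 0,"y": 0,"z": 0,"rx": 0,"ry": 0,"rz": 0}
    - {"grip": -0.8,"x": 0,"y": 0,"z": 0,"rx": 0,"ry": 0,"rz": 0}

```text
time_s: 31.58
position: [0.3653, 0.2816, 0.0778]
tool_rot: [[0.843, -0.538, 0.0], [-0.538, -0.843, -0.0], [0.0, -0.0, -1.0]]
ft_force: [0.4, -0.9, 1.0]
grip_width: 0.0768
```

```bash
python3 st.py
```

```text
t 31.57 p [0.3653 0.2816 0.0778] frame x,y mm 0.8 -11.8 F [ 0.44 -0.9   1.01] w 0.0768 jaw -122.6 down [ 0. -0. -1.]
tool xy for frame x: [1. 0.]  frame y: [ 0. -1.] q [ 22.9  25.3 102.   -0.   52.7 145.5]
```

Call:
play_rows:
  commands:
    - {"grip": -0.8,"x": 0,"y": 0,"z": -0.02,"rx": 0,"ry": 0,"rz": 0}
    - {"grip": -0.8,"x": 0,"y": 0,"z": -0.04,"rx": 0,"ry": 0,"rz": 0}
    - {"grip": -0.8,"x": 0,"y": 0,"z": -0.05,"rx": 0,"ry": 0,"rz": 0}
    - {"grip": -0.8,"x": 0,"y": 0,"z": -0.05,"rx": 0,"ry": 0,"rz": 0}
    - {"grip": -0.8,"x": 0.026,"y": 0.042,"z": 0,"rx": 0,"ry": 0,"rz": 0}
    - {"grip": -0.8,"x": 0.026,"y": 0.042,"z": 0,"rx": 0,"ry": 0,"rz": 0}
    - {"grip": -0.8,"x": 0.026,"y": 0.042,"z": 0,"rx": 0,"ry": 0,"rz": 0}
    - {"grip": -0.8,"x": 0.026,"y": 0.042,"z": 0,"rx": 0,"ry": 0,"rz": 0}
    - {"grip": -0.8,"x": 0.026,"y": 0.042,"z": 0,"rx": 0,"ry": 0,"rz": 0}
    - {"grip": -0.8,"x": 0.026,"y": 0.042,"z": 0,"rx": 0,"ry": 0,"rz": 0}
    - {"grip": -0.8,"x": 0,"y": 0,"z": 0,"rx": 0,"ry": 0,"rz": 0}

```text
time_s: 32.95
position: [0.361, -0.0172, 0.2378]
tool_rot: [[0.84, -0.543, 0.0], [-0.543, -0.84, -0.0], [0.0, 0.0, -1.0]]
ft_force: [0.8, 0.5, -0.5]
grip_width: 0.077
```

```bash
python3 - <<'E'
from h import *
C=np.array([.371,.292]); th=np.radians(57.4); e=np.array([np.cos(th),np.sin(th)]); n=np.array([e[1],-e[0]])
for i,c in enumerate(("scene","top")):
    im=optics.get_image(c); a=im["color"]; P=cloud(im); d=P[...,:2]-C; fx=d@n; fy=d@e; Z=P[...,2]
    m=(abs(fx)<.032)&(abs(fy)<.117)&(Z<.045)&(Z>.015)&(abs(fy+.012)>(.05))
    A=np.c_[fx[m],fy[m],np.ones(m.sum())]
    for _ in range(3):
        s,*_r=np.linalg.lstsq(A,Z[m],rcond=None); 
    print(c,m.sum(),"tilt x,y mrad",(s[:2]*1000).round(1),"z0",s[2].round(4))
    k=(Z>.09)&(Z<.115)&(abs(fx)<.05)&(abs(fy)<.1); print("top",k.sum(),np.median(fx[k]),np.median(fy[k]),np.median(Z[k]))
    cv2.imwrite(f"pics/fin{i}.png",cv2.resize(a[220:350,130:310] if i==0 else a[160:290,110:300],None,fx=4,fy=4,interpolation=cv2.INTER_CUBIC))
for t in ["wax_block","snap_tray","sanding_block","punch_3","tape_roll","anvil"]:
        r=finder.boxes_of("top",t); print(t,[(np.round(a["point"],3).tolist(),round(a["conf"],2)) for a in r[:2]])
E
```

```text
scene 1819 tilt x,y mrad [0.3 0.8] z0 0.0315
top 293 -0.004431359077509836 -0.012286801899155068 0.09967464312277985
top 826 tilt x,y mrad [-2.8  3.4] z0 0.0327
top 124 0.002266530219550076 -0.01178193475390006 0.10118604511783436
wax_block [([0.655, -0.145, 0.014], 0.6)]
snap_tray []
sanding_block [([0.56, 0.34, 0.024], 0.51)]
punch_3 [([0.664, 0.283, 0.018], 0.42)]
tape_roll [([0.501, 0.059, 0.013], 0.69)]
anvil [([0.364, 0.276, 0.069], 0.66)]
```

View pics/fin0.png

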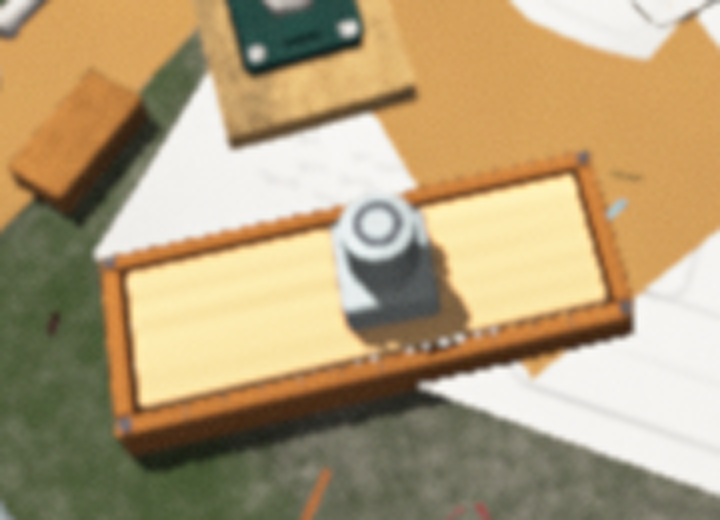

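View pics/fin1.png

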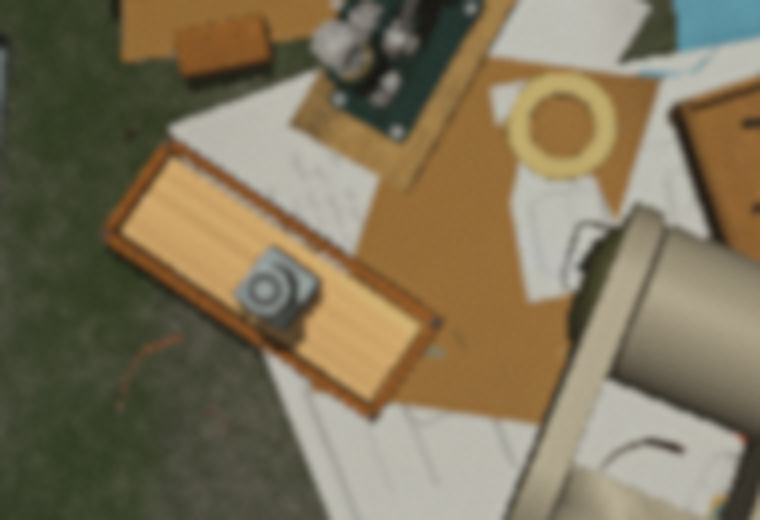

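The anvil stands upright in the middle of the board at fy ≈ -12 mm, which is (385,225) in the scene crop and (268,290) in the top crop. The board is level and nothing else has moved.

```bash
python3 -c "
from h import *
print(order.close_job())"
```

```text
the job is handed in; nothing more can be done
None
```

The anvil is standing upright on the board over the crossbar, and I have handed the job in at about 33 s of the 72 s allowed.

**Finding the bar:** I pressed with closed fingertips at 7 spots along the board, with readings no higher than about 10 N. Fitting the readings put the bar 12 mm (± 0.7 mm) from `board_mid` along −y. A direct press at −11.6 mm was hard: the force rose from 5.8 to 9.9 N and the fingertip did not move.

**Placing the anvil:** I took it by the neck (wrist reading about 8 N) and turned it to line up with the frame. I set it down at −11.8 mm and pressed at most about 16 N onto the board before easing off, opening the jaws and moving the arm away.

**Last checks:**
- **Anvil position:** the cameras put its top at −11.8 and −12.3 mm along the board and about 100 mm up, as expected. Across the board they disagree by several millimetres (+2.3 and −4.4 mm), because each sees a different side of it. The arm's own reading was 0.8 mm.
- **Board level:** the tilt along its length is 0.8 mrad by the scene camera and 3.4 mrad by the top camera. I take both as level within depth noise.
- **Other things:** the wax block, sanding block, punch and tape roll are where they were, within the finder's 4 mm. The snap tray was mostly hidden by the arm in the last top picture, so it was not re-detected. The arm did not go down near it.

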